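# Open the two-dial gauge locker and stack its tray on the set-up trays

## Task

Unlock the gauge locker by turning its two dials to the code - left dial's white pointer on the red dot, right dial's on the yellow dot - and leave them set there. Draw the gauge tray out by its yellow front pull until it stands clear of the locker on the bench and let go of it; then take it by the yellow carrying bar and set it, without dropping it and always roughly level, on the stack of set-up trays, chamfered corners over chamfered corners, so that its skirt drops fully home over the rim below. Disturb nothing else.

Things in the scene. Friction and masses are not known exactly. Their poses are not given: they have to be found in the camera images.
- locker: Blue steel locker fixed to the bench, no floor, open at its front (-x); 164 mm wide, deck 94 mm high. Origin on the bench under the centre of the fully-in tray; +x into the locker, +y its left seen from the robot, z up. Front edge at x = -45 mm, back at +90. Opening 134 mm wide, 90 high. Under each dial a cam blocks a strike on the tray unless the dial is on its code dot.
- dial_left (a joint): Left dial (locker y = +43 mm), rad: 0 = pointer to the locker's +x, growing counter-clockwise from above. Six 9 mm dots round it, counter-clockwise: white 0, red 60 deg, blue 120, black 180 (towards the robot), green 240 (= -120), yellow 300. Code: red, +1.047. Stops at +-3.0. Friction 0.06 N m, stays where left; starts between 1.65 and 2.55.
- dial_right (a joint): Right dial (locker y = -43 mm), same zero, sense, dots and friction. Code: yellow (300 deg), -1.047. Stops at +-3.0; starts between -2.55 and -1.65.
- dial_left_grip (a point): On the left dial's vertical axis, 124 mm above the bench, 3 mm behind the locker's origin in x. The dial: a 48 mm skirt (top 102 mm above the bench) with an upright black grip bar 46 mm long, 14 mm thick, 102 to 131 mm above the bench, lying along the pointer (white line on the pointing half, white triangle at that end). The point's x axis is the pointer.
- dial_right_grip (a point): The same point of the right dial, 86 mm from the left one.
- gauge_tray: Grey tray with yellow handles, 150 (x) by 128 mm (y), about 0.65 kg, balanced near its middle. Origin at its underside centre, -x its front, z up. Walls 34 mm high, rim to 42; the two front (-x) corners chamfered by 26 mm. Steel strikes rise to 86 mm at x = +27, y = +-59 mm. Starts fully in the locker, origin on the locker's, axes alike; drawn out 135 mm along the locker's -x it is clear.
- gauge_tray_pull (a point): Middle of the tray's pull, 46 mm up, at tray x = -92 mm: a yellow upright fin 12 mm thick (y), from x = -75 to -114 mm, 18 to 60 mm high, ending in a 16 mm round bead at x = -114. Always outside the locker.
- gauge_tray_bar (a point): Middle of the carrying bar, 65 mm up over the tray's origin: yellow, lying across the tray (along y), 14 mm thick (x), 58 to 72 mm high, 122 mm long, free below its middle down to 36 mm height. Under the deck until the tray is drawn out.
- collet_tray: Upper of the two stacked set-up trays: outline, chamfers (at its own -x end) and axes as the gauge tray, no handles, holds collets. Origin at its underside centre. Its rim (138 by 116 mm, 34 to 42 mm up) enters the open 142 by 120 mm skirt, 10 mm deep, of the tray above with 2 mm play all round; that tray's origin is then 34 mm above this one's; turned the wrong way it will not go home.
- jaw_tray: Lower of the two stacked trays, standing on the bench, same shape.
- parts_bin: Red open bin 150 by 120 (140 over the lips) by 75 mm with turned parts, on the other side of the bench from the stack (the two may be swapped). Bystander.
- spray_can: Red and black aerosol can, 53 mm across, 192 mm high, standing right of the locker. Bystander.
- oil_bottle: White bottle, 64 mm across, 170 mm high, standing left of the locker. Bystander.
- chip_brush: Brush, 190 mm long, lying left of the locker. Bystander.
- wrench: Steel wrench, 180 mm long, lying right of the locker. Bystander.
- caliper: Digital caliper, 150 mm long, 12 mm high, lying on the far right. Bystander.
Things that resemble listed ones, but are neither listed nor needed, are in the scene too. Leave any pink or purple look-alike of the locker alone.

How it is judged:
By the outcome, as a careful person would: the job done as asked, in the order asked, and still so for the second after the job is handed in, with the robot touching nothing.
It also fails if it takes over 67 s, if anything falls off the work surface, if the arm or the gripper's body presses on something with over 40 N, if the wrist force passes 120 N, or if a joint passes its speed limit or range.

## Robot

A 6-joint arm with a two-finger parallel gripper is mounted at the origin on the work surface. World frame = base frame: x ahead of the robot, y to its left, z up, the work surface at z = 0. Lengths are in m, angles in degrees, forces in N, time in s.
With the tool pointing down it reaches from about 0.4 to 0.825 m from the base axis. Payload 7 kg.
Tool frame: the origin (TCP) lies at the very end of the fingers, on their centre line; the grasp point (between the pads) lies behind it (r.grasp_offset is the z of the grasp point in the tool frame, in m); z points along the fingers, y is the direction in which the jaws open and shut (so a half turn about z gives the same grasp; the last joint's range is limited). The gripper opens to 88 mm and grips with 3 to 60 N. Pads are 19 mm wide; open, the fingers measure 130 mm over their backs; the gripper's body (78 mm by 193 mm) begins 47 mm behind the grasp point.
Start: joints at [82.798, 20.546, 0.682, 0, -70.136, -16.507], TCP at [0.271, 0.618, 0.187] pointing down, gripper open.
Joint ranges: [-176.03, 176.03], [-82.01, 121.73], [-58.28, 71.71], [-173.87, 95.51], [-174.79, -0.11], [-173.66, 173.66]. Speed limits (degrees/s): [136.94, 136.94, 172.46, 180, 180, 180].

## Interface

Orientations are given as [roll, pitch, yaw] about the fixed x, y, z axes, in that order (R = Rz(yaw) Ry(pitch) Rx(roll)).
In Python, from plant import r gives the robot as it stands. The module is installed in compiled form; this text tells all that it offers.
- The arm moves only by the tool servo_tool, never from a script. Its argument "targets" is a list of rows, each an object of numbers: "dx", "dy", "dz": the shift along the world's x, y, z in cm; "spin": the turn about the world's z in rad; "grip": the opening in per cent of the stroke, from 0 (shut) to 100 (fully open). A call has exactly 10 rows; each row is the pose to reach, as a shift and turn from the pose commanded when the call began; what a row does not reach only later rows make up. A row lasts 1/12 s, in which the tool goes at most 41.7 mm and 7.16 degrees, less where a joint would pass 70% of its speed; a pose out of reach is approached as far as the arm can. A call with a gripper value outside its range is refused whole. The fingers move at their own pace and stop on an object; "squeeze" is the grip in N (left out, the last holds). Time passes only in rows, so rows that repeat a pose let the fingers close, or fill a call up. It gives the time, the measured TCP pose, the force and the opening at its end, in the units of the state.
- r.get_state(): the state, without advancing time (a new reading comes with each control period).
- r.capture(name): name is "scene" or "top" or "wrist"; returns the picture (400x640x3 uint8, blue, green, red); there is no depth.
- r.get_calibration(name): a dict with "K" (3x3 intrinsics, pixels), "k1" (the pictures are not rectified: a ray, as slopes to the right and down, at radius r is drawn at 1 + k1 r^2 times it, then the intrinsics apply), "extrinsics" (4x4, takes a point from camera to world coordinates). Camera axes: x right, y down, z forward; pixel columns grow to the right and rows downward; lengths in m; the calibration is good to about 2 mm. A picture is of the moment at which its call begins: read the wrist's pose just before it. get_calibration takes no time and is no camera call; for the wrist camera it gives the pose at the moment of the call.
- r.close_job(): hands the job in, once; it reports no verdict.
Trained networks look in the newest picture that a camera, given by its name, has taken for a name from the list of things; names that differ only in an ending like _2 or _b are one class to them, and where a whole thing is asked for, a point or a joint stands for the part that bears it (a point fixed in the world has none). Each returns a list of dicts, best first, with "p" (0 to 1); they miss things now and then, are a little off and sometimes report something else, mostly with a low value. They report only what shows in the picture. A call takes as long as a camera call. They do not tell look-alikes from the thing itself.
- r.cut_out(name, camera): "mask" (400x640 bool, what is visible of it) and "extent" ([left, top, right, bottom] in pixels, round what is visible of it).
The state is a dict: "time_s": time; "joints": joint angles; "qd": joint speeds; "joint_torque": joint torques, N m; "tcp_pos": TCP position; "eef_rot": TCP orientation; "contact_force": force on the tool from outside, world axes, zero at the start; "moment": the same for the moment, N m; "gripper_width": finger opening in m.
Only numpy, scipy, OpenCV 4.12 (cv2) and the standard library are available. Lean on these libraries where they do the work, as an engineer would, in place of code of your own. Each camera call takes 0.05 s, during which the arm holds its last target. There are 200 camera calls.

## Working session

There is one attempt and no reset: what is moved stays moved. The work goes in short steps, Python scripts to look and compute and a tool call to move; the robot and the scene stay as the last step left them, time stands still between calls to the robot, and variables do not carry over. Pictures are saved under pics/ and viewed, about 8 in all and at most 12, crops included, and the job is handed in when it is done.

Besides the shell and the picture viewer there is one more tool, called after ">>>" as a command line: name --argument value ..., lists and objects as JSON in quotes. servo_tool: Moves the arm, as the interface text tells. Its arguments: {"type":"object","properties":{"targets":{"type":"array"},"squeeze":{"type":"number"}},"required":["targets"]}

```bash
mkdir -p pics; python3 - <<'E'
from plant import r
import cv2,numpy as np
s=r.get_state(); print(s, r.grasp_offset)
ims=[]
for c in("scene","top"):
    im=r.capture(c); cv2.imwrite(f"pics/{c}0.png",im); 
    k=r.get_calibration(c); print(c,np.round(k["K"],1).tolist(),k["k1"],np.round(k["extrinsics"],3).tolist())
    for n in("locker","dial_left","dial_right","gauge_tray","gauge_tray_pull","collet_tray","jaw_tray","parts_bin","spray_can","oil_bottle"):
        print(n,[(round(d["p"],2),[int(v) for v in d["extent"]]) for d in r.cut_out(n,c)][:4])
E
```

```text
{'time_s': 0.0, 'joints': array([ 8.27969276e+01,  2.05929337e+01,  6.31863188e-01, -2.09150737e-02,
       -7.01354612e+01, -1.65071085e+01]), 'qd': array([-0.05267036, -0.05125452,  0.10130482, -0.07572259,  0.06649266,
        0.05070427]), 'joint_torque': array([-1.33876292e-03, -5.82723141e+01,  2.93048537e+01,  6.99690789e+00,
        6.72890237e-03, -1.82873127e-04]), 'tcp_pos': array([0.27122138, 0.61748564, 0.18588882]), 'eef_rot': array([ 1.79901860e+02, -8.57993953e-03, -2.37172970e+01]), 'contact_force': array([ 0.08077348, -0.04597253, -0.45365684]), 'moment': array([-0.04757216,  0.06061025, -0.0172137 ]), 'gripper_width': 0.08751895554539277} -0.0188
scene [[473.7, 0.0, 323.3], [0.0, 473.7, 194.0], [0.0, 0.0, 1.0]] -0.1416818609596352 [[0.047, 0.569, -0.821, 1.601], [0.999, -0.024, 0.041, -0.081], [0.003, -0.822, -0.57, 0.911], [0.0, 0.0, 0.0, 1.0]]
locker [(0.89, [217, 145, 276, 202]), (0.82, [382, 142, 448, 192]), (0.8, [299, 228, 380, 301])]
dial_left [(0.65, [344, 231, 367, 249]), (0.56, [247, 145, 256, 158]), (0.45, [416, 138, 431, 153])]
dial_right [(0.68, [311, 
[... 536 characters left out ...]
.151, 0.25], [-0.999, -0.032, -0.01, -0.006], [0.014, -0.151, -0.988, 1.483], [0.0, 0.0, 0.0, 1.0]]
locker [(0.76, [289, 124, 339, 166]), (0.73, [360, 249, 422, 301]), (0.64, [195, 250, 260, 300])]
dial_left [(0.65, [295, 139, 309, 152]), (0.46, [206, 279, 222, 291]), (0.42, [381, 279, 392, 290])]
dial_right [(0.75, [403, 267, 417, 284]), (0.54, [240, 120, 271, 163]), (0.45, [230, 270, 241, 283])]
gauge_tray []
gauge_tray_pull [(0.63, [300, 156, 333, 181])]
collet_tray [(0.74, [377, 172, 422, 217])]
jaw_tray []
parts_bin [(0.78, [214, 187, 260, 234]), (0.61, [296, 159, 334, 184])]
spray_can [(0.75, [400, 122, 420, 143]), (0.37, [379, 206, 398, 218])]
oil_bottle [(0.68, [202, 120, 224, 145])]
```

```bash
python3 - <<'E'
import cv2,numpy as np
a=cv2.imread("pics/scene0.png")[110:330,160:540];b=cv2.imread("pics/top0.png")[90:320,160:460]
a=cv2.resize(a,(520,300),interpolation=3);b=cv2.resize(b,(390,300),interpolation=3)
o=np.zeros((600,780,3),np.uint8);cv2.imwrite("pics/v1.png",cv2.resize(cv2.imread("pics/scene0.png")[110:330,160:540],(760,440),interpolation=3))
cv2.imwrite("pics/v2.png",cv2.resize(cv2.imread("pics/top0.png")[90:320,160:460],(780,598),interpolation=3))
E
```

```text
(no output)
```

View pics/v1.png

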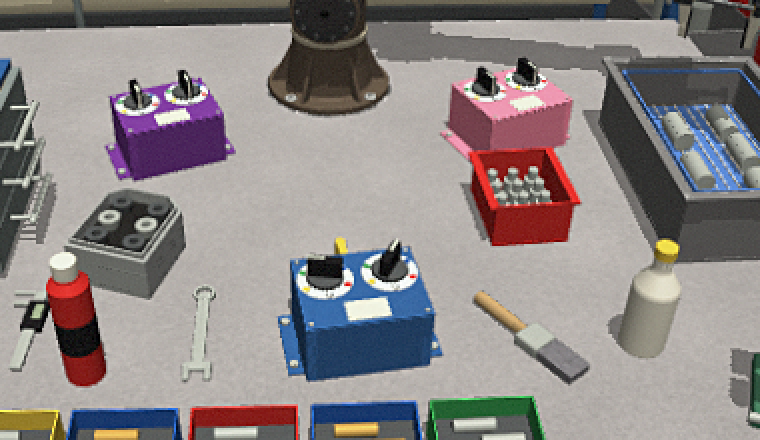

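View pics/v2.png

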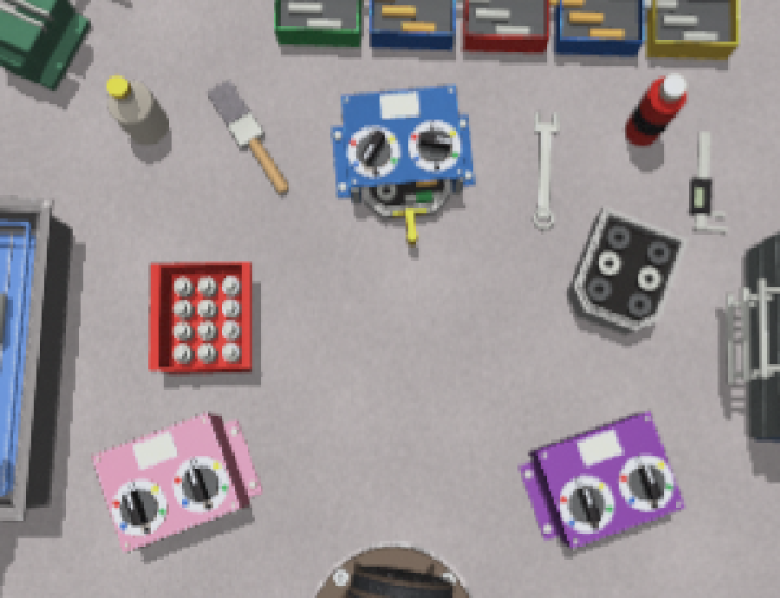

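The blue locker, at v2 (400,140), is the target. The look-alikes are pink at (175,480) and purple at (605,480). The stack is at (625,270) with its chamfers toward lower-left, and the bin at (200,315) is on the other side.

```bash
cat > h.py <<'E'
import numpy as np,cv2
from plant import r
def cal(c):
    k=r.get_calibration(c); return np.array(k["K"]),k["k1"],np.array(k["extrinsics"])
def ray(C,u,v):
    K,k1,_=C; d=np.array([(u-K[0,2])/K[0,0],(v-K[1,2])/K[1,1]]); s=d.copy()
    for _ in range(20): s=d/(1+k1*(s@s))
    return np.r_[s,1]
def toz(C,u,v,z):
    E=C[2]; w=E[:3,:3]@ray(C,u,v); t=(z-E[2,3])/w[2]; return E[:3,3]+t*w
def proj(C,P):
    K,k1,E=C; p=(np.atleast_2d(P)-E[:3,3])@E[:3,:3]; s=p[:,:2]/p[:,2:]
    s=s*(1+k1*(s**2).sum(1,keepdims=True)); return s@K[:2,:2].T+K[:2,2]
E
python3 - <<'E'
from h import *
C=cal("top"); f=lambda u,v:(160+u/2.6,90+v/2.6)
for n,u,v,z in [("dl",374,151,.1),("dr",436,146,.1),("pull",411,228,.055),("deckBL",345,92,.094),("deckBR",458,87,.094),("deckFL",352,188,.094),("deckFR",467,182,.094),("stack top",625,270,.07),("stack a",605,210,.076),("stack b",680,240,.076),("stack c",655,322,.076),("stack d",572,290,.076),("bin",200,315,.075)]:
    print(n,np.round(toz(C,*f(u,v),z),3))
W=r.get_calibration("wrist");print(np.round(W["K"],1).tolist(),W["k1"]); E=np.array(W["extrinsics"])
s=r.get_state();from scipy.spatial.transform import Rotation as R
T=np.eye(4);T[:3,:3]=R.from_euler("xyz",s["eef_rot"],degrees=True).as_matrix();T[:3,3]=s["tcp_pos"];print(np.round(np.linalg.inv(T)@E,3))
E
```

```text
dl [0.661 0.047 0.1  ]
dr [ 0.672 -0.039  0.1  ]
pull [ 0.563 -0.008  0.055]
deckBL [0.748 0.092 0.094]
deckBR [ 0.761 -0.068  0.094]
deckFL [0.609 0.076 0.094]
deckFR [ 0.623 -0.084  0.094]
stack top [ 0.509 -0.311  0.07 ]
stack a [ 0.594 -0.282  0.076]
stack b [ 0.554 -0.387  0.076]
stack c [ 0.436 -0.352  0.076]
stack d [ 0.478 -0.236  0.076]
bin [0.426 0.28  0.075]
[[289.6, 0.0, 321.2], [0.0, 289.6, 203.2], [0.0, 0.0, 1.0]] -0.052144202919661015
[[-0.    -0.965 -0.262  0.07 ]
 [ 1.    -0.    -0.001  0.001]
 [ 0.001 -0.262  0.965 -0.198]
 [ 0.     0.     0.     1.   ]]
```

>>> servo_tool --targets '[{"dx":1,"dy":-2,"dz":1},{"dx":2.5,"dy":-5,"dz":2.5},{"dx":4,"dy":-8.2,"dz":4},{"dx":5.7,"dy":-11.5,"dz":5.5},{"dx":7.5,"dy":-14.9,"dz":7},{"dx":9.3,"dy":-18.3,"dz":8},{"dx":11.1,"dy":-21.8,"dz":9},{"dx":12.9,"dy":-25.3,"dz":10},{"dx":14.7,"dy":-28.8,"dz":11},{"dx":16.5,"dy":-32.3,"dz":12}]'

```text
validation failed for argument at $.ta...
```

>>> servo_tool --targets '[{"dx":1.8,"dy":-3.5,"dz":0.5,"grip":40},{"dx":3.6,"dy":-7,"dz":1,"grip":40},{"dx":5.4,"dy":-10.5,"dz":1,"grip":40},{"dx":7.2,"dy":-14,"dz":1,"grip":40},{"dx":9,"dy":-17.5,"dz":1,"grip":40},{"dx":10.8,"dy":-21,"dz":1,"grip":40},{"dx":12.6,"dy":-24.5,"dz":1,"grip":40},{"dx":14.4,"dy":-27.4,"dz":1,"grip":40},{"dx":15.6,"dy":-29,"dz":1,"grip":40},{"dx":16,"dy":-29.5,"dz":1,"grip":40}]'

```text
validation failed for argument at $.ta...
```

```bash
python3 - <<'E'
from h import *
s=r.get_state();print(s["time_s"],s["tcp_pos"],s["eef_rot"],s["gripper_width"])
C=cal("wrist");im=r.capture("wrist");np.savez("w1.npz",K=C[0],k=C[1],E=C[2]);cv2.imwrite("pics/w1.png",im);cv2.imwrite("pics/w1v.png",cv2.resize(im,(800,500)))
for n in("dial_left","dial_right","collet_tray","spray_can"):
    print(n,[(round(d["p"],2),[int(v) for v in d["extent"]]) for d in r.cut_out(n,"wrist")][:4])
E
```

```text
1.1 [0.27139847 0.61800703 0.18685306] [ 1.79998948e+02  9.39307134e-04 -2.37097272e+01] 0.08768852039736762
dial_left [(0.92, [580, 155, 638, 209])]
dial_right []
collet_tray []
spray_can []
```

View pics/w1v.png

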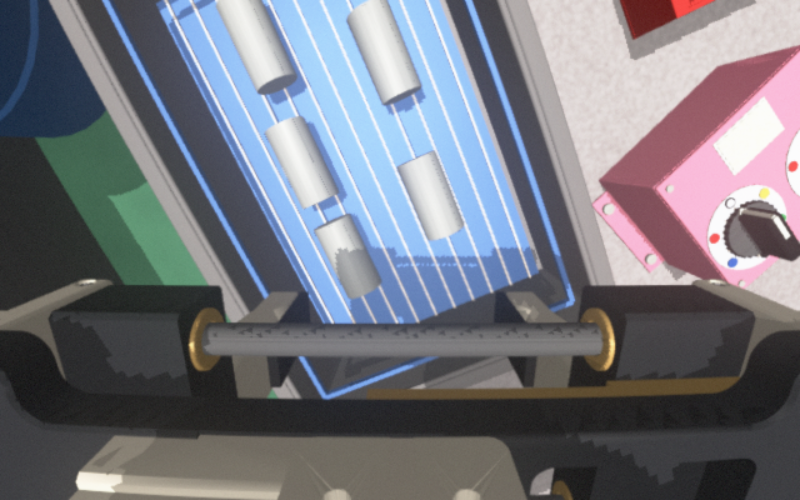

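Picture 3 was taken from the start pose because the moves were refused. It shows the tub and the pink locker at right, with the gripper hiding the lower half. I'll resend with every key in each row.

>>> servo_tool --targets '[{"dx":0.5,"dy":-2,"dz":1,"spin":0,"grip":100},{"dx":1.5,"dy":-5,"dz":2.5,"spin":0,"grip":100},{"dx":2.5,"dy":-8.5,"dz":4,"spin":0,"grip":100},{"dx":3.7,"dy":-12,"dz":5.5,"spin":0,"grip":100},{"dx":4.9,"dy":-15.5,"dz":7,"spin":0,"grip":100},{"dx":6.2,"dy":-19.2,"dz":8,"spin":0,"grip":100},{"dx":7.5,"dy":-22.9,"dz":9,"spin":0,"grip":100},{"dx":8.8,"dy":-26.6,"dz":10,"spin":0,"grip":100},{"dx":10.1,"dy":-30.3,"dz":11,"spin":0,"grip":100},{"dx":11.4,"dy":-34,"dz":12,"spin":0,"grip":100}]'

```text
time_s: 2.18
tcp_pos: [0.3855, 0.2761, 0.3077]
eef_rot: [-179.9, -0.0, -23.7]
contact_force: [0.4, -1.2, -0.1]
gripper_width: 0.0875
```

>>> servo_tool --targets '[{"dx":1.3,"dy":-3.7,"dz":0.5,"spin":0,"grip":40},{"dx":2.6,"dy":-7.4,"dz":1,"spin":0,"grip":40},{"dx":3.9,"dy":-11,"dz":1,"spin":0,"grip":40},{"dx":5.2,"dy":-14.5,"dz":1,"spin":0,"grip":40},{"dx":6.5,"dy":-18,"dz":1,"spin":0,"grip":40},{"dx":7.6,"dy":-21,"dz":1,"spin":0,"grip":40},{"dx":8.6,"dy":-24,"dz":1,"spin":0,"grip":40},{"dx":9.4,"dy":-26.3,"dz":1,"spin":0,"grip":40},{"dx":9.8,"dy":-27.5,"dz":1,"spin":0,"grip":40},{"dx":10,"dy":-28,"dz":1,"spin":0,"grip":40}]'

```text
time_s: 3.02
tcp_pos: [0.4857, -0.0038, 0.3168]
eef_rot: [180.0, -0.0, -23.8]
contact_force: [-1.4, -0.6, -0.6]
gripper_width: 0.0356
```

```bash
python3 - <<'E'
from h import *
s=r.get_state();print(s["time_s"],s["tcp_pos"],s["eef_rot"],s["gripper_width"])
C=cal("wrist");im=r.capture("wrist");np.savez("w1.npz",K=C[0],k=C[1],E=C[2]);cv2.imwrite("pics/w2.png",im);cv2.imwrite("pics/w2v.png",cv2.resize(im,(800,500)))
for n in("dial_left","dial_right","collet_tray","spray_can"):
    print(n,[(round(d["p"],2),[int(v) for v in d["extent"]]) for d in r.cut_out(n,"wrist")][:4])
print(proj(C,[[.661,.047,.1],[.672,-.039,.1],[.51,-.31,.076]]))
E
```

```text
3.0167 [ 0.48567337 -0.00384361  0.31683796] [ 1.79988043e+02 -2.35475645e-03 -2.38429535e+01] 0.03557916676152693
dial_left [(0.73, [213, 45, 253, 90]), (0.55, [519, 284, 537, 293])]
dial_right [(0.87, [268, 14, 304, 54])]
collet_tray [(0.83, [456, 18, 557, 127])]
spray_can []
[[232.86256732  71.90216778]
 [287.28201748  34.89062525]
 [507.9369879   72.5752855 ]]
```

View pics/w2v.png

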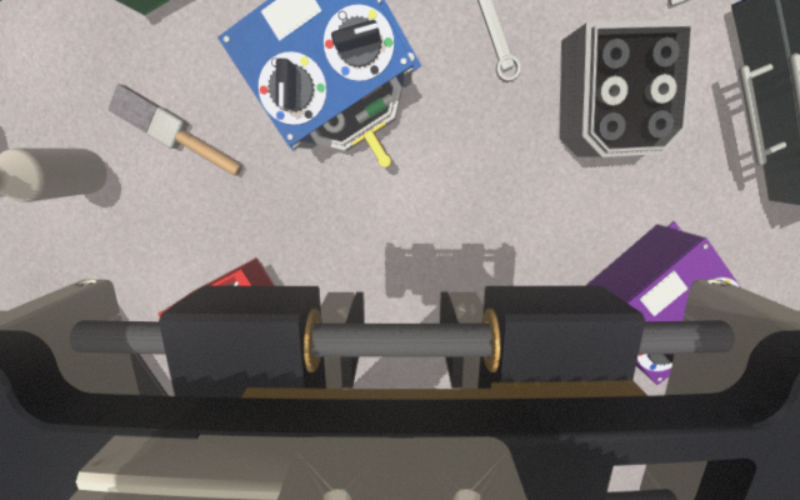

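Picture 4: dials at (292,88) and (358,42) in view pixels, the pull's bead at (387,162), and the stack rim at (585–690, 25–155) with its chamfers at the bottom. Next I'll measure numerically.

```bash
cat >> h.py <<'E'
def load(f): d=np.load(f); return d["K"],float(d["k"]),d["E"]
E
python3 - <<'E'
from h import *
C=load("w1.npz");im=cv2.imread("pics/w2.png");hsv=cv2.cvtColor(im,cv2.COLOR_BGR2HSV);H,S,V=cv2.split(hsv)
blue=((H>95)&(H<125)&(S>120)&(V>60)).astype(np.uint8)
n,l,st,ce=cv2.connectedComponentsWithStats(blue)
for cx,cy in((232.5,69),(287,34)):
    yy,xx=np.mgrid[:400,:640]; m=(np.hypot(xx-cx,yy-cy)<32)
    for nm,q in (("red",((H<8)|(H>172))&(S>130)),("yel",(H>22)&(H<35)&(S>110)),("grn",(H>40)&(H<85)&(S>90)),("blu",(H>100)&(H<130)&(S>100))):
        k,l,st,ce=cv2.connectedComponentsWithStats((q&m).astype(np.uint8))
        for i in range(1,k):
            if 4<=st[i,4]<60: print((cx,cy),nm,st[i,4],np.round(ce[i],1),np.round(toz(C,*ce[i],.095)[:2],4))
a=cv2.resize(im[0:140,170:350],None,fx=2.5,fy=2.5,interpolation=cv2.INTER_CUBIC);b=cv2.resize(im[0:140,440:570],None,fx=2.5,fy=2.5,interpolation=cv2.INTER_CUBIC)
cv2.imwrite("pics/z1.png",np.hstack([a,b]))
E
```

```text
(232.5, 69) red 22 [210.4  71.6] [0.6756 0.0759]
(232.5, 69) yel 20 [243.   48.4] [0.6829 0.0218]
(232.5, 69) grn 24 [255.9  69.7] [0.6518 0.0181]
(232.5, 69) blu 23 [223.8  92. ] [0.6445 0.0715]
(232.5, 69) blu 43 [225.5  98.2] [0.6363 0.0732]
(287, 34) red 25 [263.2  34.8] [ 0.6867 -0.0102]
(287, 34) yel 24 [297.7  11.3] [ 0.6937 -0.0636]
(287, 34) grn 26 [310.1  33.3] [ 0.6629 -0.0673]
(287, 34) blu 27 [275.9  56.4] [ 0.6557 -0.0139]
```

View pics/z1.png

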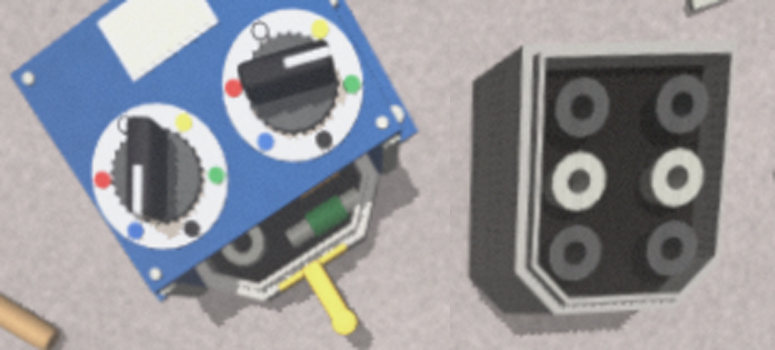

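Picture 5: the left pointer line runs z1 (137,165)→(138,212) and the right one (285,63)→(330,50). The bead is at (344,322). The stack rim top is the inner light line, (541,60),(533,270),(565,300),(690,292), with the chamfers at the bottom, towards the robot.

```bash
cat > fit.py <<'E'
from h import *
from scipy.optimize import minimize
def outline(L,W,c,z,n=60,inner=0):
    a,b=L/2,W/2; P=np.array([[a,b],[-a+c,b],[-a,b-c],[-a,-b+c],[-a+c,-b],[a,-b],[a,b]])
    return np.vstack([np.c_[np.linspace(p[0],q[0],n),np.linspace(p[1],q[1],n),np.full(n,z)] for p,q in zip(P,P[1:])])
def place(o,x,y,t):
    c,s=np.cos(t),np.sin(t); return np.c_[x+c*o[:,0]-s*o[:,1],y+s*o[:,0]+c*o[:,1],o[:,2]]
def fitstack(C,im,x0,z=.076,L=.138,W=.116,cc=.0225):
    # bright rim top is a thin band just inside the outline: maximise brightness contrast across the outline
    g=cv2.GaussianBlur(cv2.cvtColor(im,cv2.COLOR_BGR2GRAY),(0,0),.8).astype(np.float32)
    o1=outline(L-.003,W-.003,cc,z); 
    def samp(P): p=proj(C,P).astype(np.float32); return cv2.remap(g,p[:,:1],p[:,1:],cv2.INTER_LINEAR).ravel()
    oi=outline(L-.014,W-.014,cc-.003,z); oo=outline(L+.004,W+.004,cc+.001,z)
    f=lambda q:-(samp(place(o1,*q))-.5*samp(place(oi,*q))-.5*samp(place(oo,*q))).mean()
    best=None
    for dt in (-.1,-.05,0,.05,.1):
      for dx in (-.008,0,.008):
        for dy in (-.008,0,.008):
          m=minimize(f,np.array(x0)+[dx,dy,dt],method="Nelder-Mead",options=dict(initial_simplex=np.array(x0)+[dx,dy,dt]+np.vstack([np.zeros(3),np.diag([.004,.004,.04])])))
          if best is None or m.fun<best.fun: best=m
    return best.x,best.fun
E
python3 - <<'E'
from fit import *
C=load("w1.npz");im=cv2.imread("pics/w2.png")
q=lambda a,b,z:toz(C,170+a/2.5,b/2.5,z)[:2]
for n,p0,p1 in(("L",(137,165),(138,212)),("R",(285,63),(330,50))):
    a=q(*p0,.131);b=q(*p1,.131);d=b-a;print(n,a,b,np.degrees(np.arctan2(d[1],d[0])))
print("bead",q(344,322,.06),"finbase",q(311,268,.06))
s=lambda a,b,z:toz(C,440+(a-450)/2.5,b/2.5,z)[:2]
for p in[(541,60),(533,270),(565,300),(690,292)]: print("rim",s(*p,.076))
x,fv=fitstack(C,im,[.51,-.31,.36]);print(x,np.degrees(x[2]),fv)
v=im.copy()[0:140,430:570];v=cv2.resize(v,None,fx=4,fy=4,interpolation=2)
for z,L,W,c in((.076,.138,.116,.0225),(.068,.150,.128,.026)):
    p=(proj(C,place(outline(L,W,c,z),*x))-[430,0]+.5)*4-.5
    for a in p.astype(int): cv2.circle(v,tuple(map(int,a)),0,(0,0,255) if z>.07 else (0,255,0),-1)
cv2.imwrite("pics/z2.png",v)
E
```

```text
L [0.66296179 0.04695117] [0.64319474 0.05686059] 153.37493690167014
R [ 0.67419526 -0.03956681] [ 0.6705563  -0.06163329] -99.36429139754534
bead [ 0.55241384 -0.01167367] finbase [ 0.58926286 -0.00668715]
rim [ 0.58896634 -0.28605469]
rim [ 0.48262087 -0.24749363]
rim [ 0.45853943 -0.26052088]
rim [ 0.43292461 -0.3339303 ]
[ 0.51844801 -0.30610481  0.41154343] 23.579701634800127 -19.35421371459961
```

View pics/z2.png

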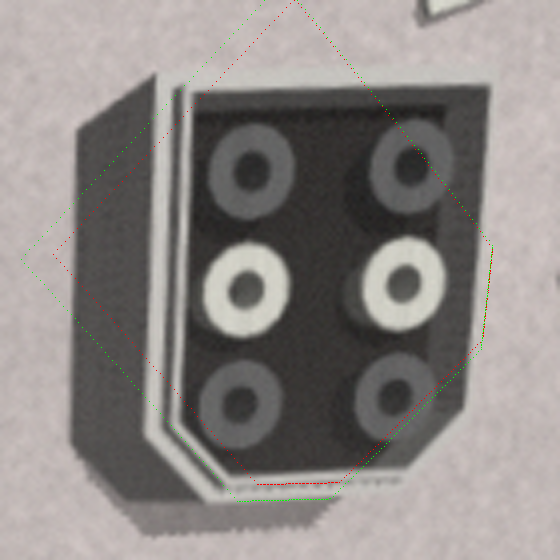

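My stack yaw sign was wrong: the overlay in picture 6 is turned 45° from the tray. I'll refit with yaw around −21°.

```bash
cat > ov.py <<'E'
from fit import *
def overlay(C,im,x,f,box,zs,sc=4):
    u0,v0,u1,v1=box; v=cv2.resize(im[v0:v1,u0:u1],None,fx=sc,fy=sc,interpolation=2)
    for z,L,W,c in zs:
        p=(proj(C,place(outline(L,W,c,z),*x))-[u0,v0]+.5)*sc-.5
        for a in p: cv2.circle(v,tuple(map(int,a)),0,(0,0,255) if L<.14 else (0,255,0),-1)
    cv2.imwrite(f,v)
E
python3 - <<'E'
from ov import *
C=load("w1.npz");im=cv2.imread("pics/w2.png")
x,fv=fitstack(C,im,[.514,-.31,-.36]);print(x,np.degrees(x[2]),fv)
overlay(C,im,x,"pics/z3.png",(430,0,570,140),[(.076,.138,.116,.0225),(.068,.150,.128,.026)])
E
```

```text
[ 0.50925358 -0.31749133 -0.34976132] -20.03984752029775 -49.73177719116211
```

View pics/z3.png

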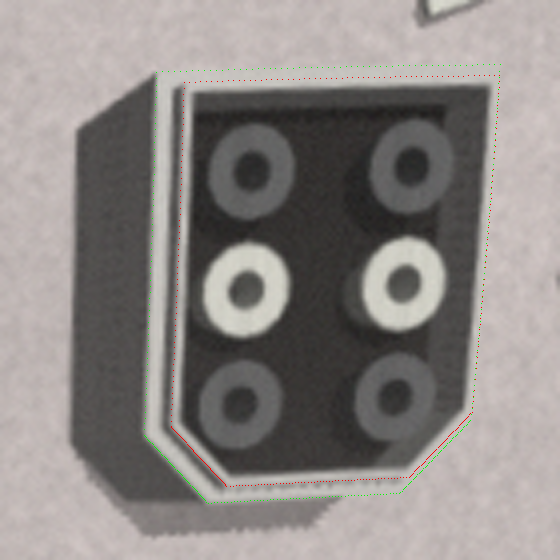

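Picture 7: the rim outline fits well, so the stack is at (0.509,−0.3175) with yaw −20°. Now the left dial.

>>> servo_tool --targets '[{"dx":1,"dy":0.3,"dz":-1,"spin":0,"grip":42},{"dx":3,"dy":0.8,"dz":-3,"spin":-0.01,"grip":42},{"dx":5.4,"dy":1.5,"dz":-5,"spin":-0.02,"grip":42},{"dx":8,"dy":2.3,"dz":-7,"spin":-0.03,"grip":42},{"dx":10.6,"dy":3,"dz":-9,"spin":-0.04,"grip":42},{"dx":13.2,"dy":3.7,"dz":-11,"spin":-0.05,"grip":42},{"dx":15.5,"dy":4.4,"dz":-13,"spin":-0.05,"grip":42},{"dx":17,"dy":4.8,"dz":-14.5,"spin":-0.05,"grip":42},{"dx":17.7,"dy":5.05,"dz":-15.3,"spin":-0.05,"grip":42},{"dx":17.8,"dy":5.1,"dz":-15.5,"spin":-0.05,"grip":42}]'

```text
time_s: 4.1
tcp_pos: [0.6632, 0.05, 0.1584]
eef_rot: [179.8, 0.2, -26.5]
contact_force: [-0.0, -0.0, 0.9]
gripper_width: 0.0366
```

>>> servo_tool --targets '[{"dx":0,"dy":0,"dz":-1.2,"spin":0,"grip":42},{"dx":0,"dy":0,"dz":-3,"spin":0,"grip":42},{"dx":0,"dy":0,"dz":-4.6,"spin":0,"grip":42},{"dx":0,"dy":0,"dz":-5.4,"spin":0,"grip":42},{"dx":0,"dy":0,"dz":-5.4,"spin":0,"grip":42},{"dx":0,"dy":0,"dz":-5.4,"spin":0,"grip":0},{"dx":0,"dy":0,"dz":-5.4,"spin":0,"grip":0},{"dx":0,"dy":0,"dz":-5.4,"spin":0,"grip":0},{"dx":0,"dy":0,"dz":-5.4,"spin":0,"grip":0},{"dx":0,"dy":0,"dz":-5.4,"spin":0,"grip":0}]' --squeeze 25

```text
time_s: 4.93
tcp_pos: [0.6637, 0.0491, 0.1086]
eef_rot: [-180.0, -0.0, -26.6]
contact_force: [0.3, -0.3, -0.7]
gripper_width: 0.0089
```

```bash
python3 - <<'E'
from h import *
s=r.get_state();print(s["gripper_width"],s["contact_force"],s["moment"],s["tcp_pos"])
C=cal("wrist");im=r.capture("wrist");C2=cal("scene");sc=r.capture("scene")
s=r.get_state();print(s["gripper_width"])
p=proj(C2,[[.6637,.049,.12]])[0].astype(int)
a=sc[p[1]-60:p[1]+60,p[0]-80:p[0]+80]
cv2.imwrite("pics/g1.png",np.vstack([cv2.resize(im[100:300,160:480],(560,350)),cv2.resize(a,(560,420),interpolation=2)])[:600] if 0 else np.hstack([cv2.resize(im[120:320,220:420],(400,400)),cv2.resize(a[:,20:140],(400,400),interpolation=2)]))
E
```

```text
0.008889624123144108 [ 0.29919602 -0.31065018 -0.6961885 ] [0.00392968 0.00160992 0.0267216 ] [0.66374775 0.04908067 0.10861497]
0.0025546060083069463
```

View pics/g1.png

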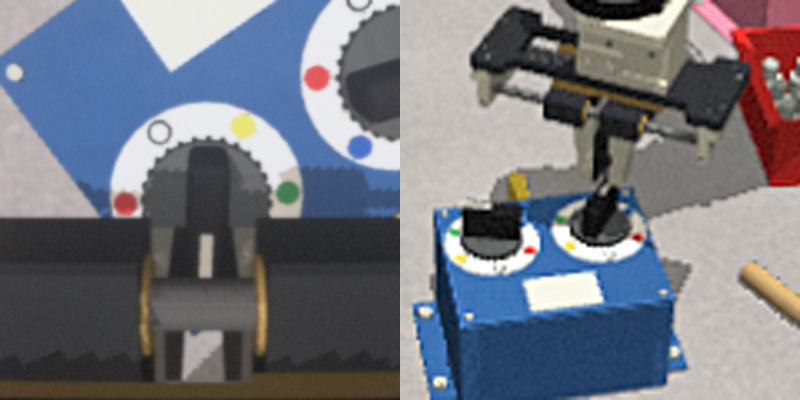

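Picture 8: the fingers are over the left dial's bar, but the opening has dropped below 14 mm. I'll check where the tips are with the TCP marked.

```bash
python3 - <<'E'
from h import *
s=r.get_state();T=s["tcp_pos"]
C=cal("wrist");im=r.capture("wrist");C2=cal("scene");sc=r.capture("scene")
cv2.imwrite("pics/raww.png",im);cv2.imwrite("pics/raws.png",sc)
s=r.get_state();print(s["gripper_width"],s["joints"],T,s["time_s"])
def mk(C,im,box,sc):
    u0,v0,u1,v1=box;v=cv2.resize(im[v0:v1,u0:u1],None,fx=sc,fy=sc,interpolation=2)
    for P,c in((T,(0,0,255)),([.6637,.0469,.131],(0,255,0)),(T+[0,0,.05],(255,0,255))):
        p=(proj(C,P)[0]-[u0,v0])*sc;print(p);cv2.drawMarker(v,tuple(map(int,p)),c,0,14,1)
    return v
p=proj(C2,T)[0].astype(int)
a=mk(C,im,(255,120,385,250),3);b=mk(C2,sc,(p[0]-50,p[1]-50,p[0]+40,p[1]+28),5)
b=b[:390];cv2.imwrite("pics/g2.png",np.hstack([a,b])[:, :800])
E
```

```text
0.0011190711867619984 [ 2.09806836e+01  2.28016883e+01 -6.61084980e+00  9.04560159e-04
 -6.05765521e+01  4.24434665e+01] [0.66358679 0.04901254 0.10821427] 5.1333
[194.16455804 315.25078058]
[202.03982649 346.06793971]
[192.48535056 405.39078021]
[250.21359323 251.10362399]
[248.05693639 217.65432943]
[254.42026676 176.13572393]
```

View pics/g2.png

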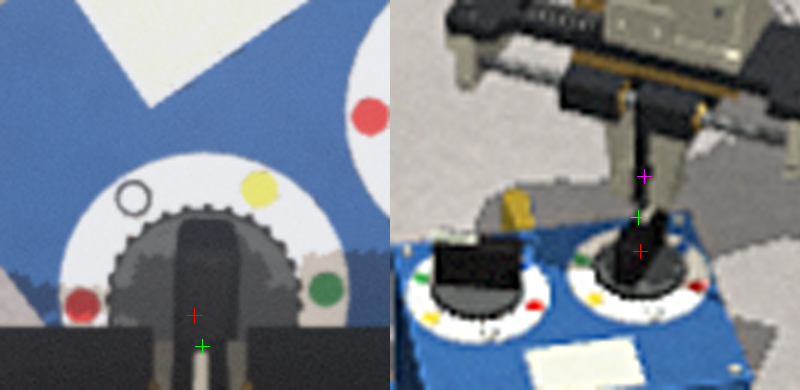

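Picture 9: the fingers shut (1 mm) with their tips apparently just above the bar top, so they look higher than reported. I'll reopen, shift −2 mm in y, go down 5 mm and try again.

>>> servo_tool --targets '[{"dx":0,"dy":0,"dz":0,"spin":0,"grip":42},{"dx":0,"dy":0,"dz":0,"spin":0,"grip":42},{"dx":0,"dy":0,"dz":0,"spin":0,"grip":42},{"dx":0,"dy":0,"dz":0,"spin":0,"grip":42},{"dx":0,"dy":-0.1,"dz":0,"spin":0,"grip":42},{"dx":0,"dy":-0.2,"dz":0,"spin":0,"grip":42},{"dx":0,"dy":-0.2,"dz":0,"spin":0,"grip":42},{"dx":0,"dy":-0.2,"dz":-0.2,"spin":0,"grip":42},{"dx":0,"dy":-0.2,"dz":-0.4,"spin":0,"grip":42},{"dx":0,"dy":-0.2,"dz":-0.5,"spin":0,"grip":42}]'

```text
time_s: 5.97
tcp_pos: [0.6632, 0.047, 0.1024]
eef_rot: [180.0, 0.0, -26.6]
contact_force: [0.2, -0.4, -0.4]
gripper_width: 0.0366
```

>>> servo_tool --targets '[{"dx":0,"dy":0,"dz":0,"spin":0,"grip":0},{"dx":0,"dy":0,"dz":0,"spin":0,"grip":0},{"dx":0,"dy":0,"dz":0,"spin":0,"grip":0},{"dx":0,"dy":0,"dz":0,"spin":0,"grip":0},{"dx":0,"dy":0,"dz":0,"spin":0,"grip":0},{"dx":0,"dy":0,"dz":0,"spin":0,"grip":0},{"dx":0,"dy":0,"dz":0,"spin":0,"grip":0},{"dx":0,"dy":0,"dz":0,"spin":0,"grip":0},{"dx":0,"dy":0,"dz":0,"spin":0,"grip":0},{"dx":0,"dy":0,"dz":0,"spin":0,"grip":0}]'

```text
time_s: 6.8
tcp_pos: [0.6634, 0.047, 0.1029]
eef_rot: [-180.0, -0.0, -26.6]
contact_force: [-0.2, -0.3, -0.0]
gripper_width: 0.0004
```

```bash
python3 - <<'E'
from h import *
T=r.get_state()["tcp_pos"]
C=cal("wrist");im=r.capture("wrist");C2=cal("scene");sc=r.capture("scene");C3=cal("top");tp=r.capture("top")
for n,i in(("w",im),("s",sc),("t",tp)): cv2.imwrite(f"pics/c3{n}.png",i)
def mk(C,im,P0,w,h,sc,off=(0,0),draw=True):
    p=proj(C,P0)[0]; u0,v0=int(p[0]-w/2+off[0]),int(p[1]-h/2+off[1]);v=cv2.resize(im[v0:v0+h,u0:u0+w],None,fx=sc,fy=sc,interpolation=cv2.INTER_CUBIC)
    if draw:
      for k in range(0,5):
        q=(proj(C,T+[0,0,.01*k])[0]-[u0,v0]+.5)*sc; q=tuple(map(int,q)); cv2.circle(v,q,1,(0,0,255) if k==0 else (255,0,255),-1)
    return v
a=mk(C,im,T,66,100,6,(0,10));b=mk(C2,sc,T,66,75,6,(0,-10));c=mk(C2,sc,T,66,25,6,(0,-4),False)
cv2.imwrite("pics/g3.png",np.hstack([a,np.vstack([b,c])]))
E
```

```text
(no output)
```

View pics/g3.png

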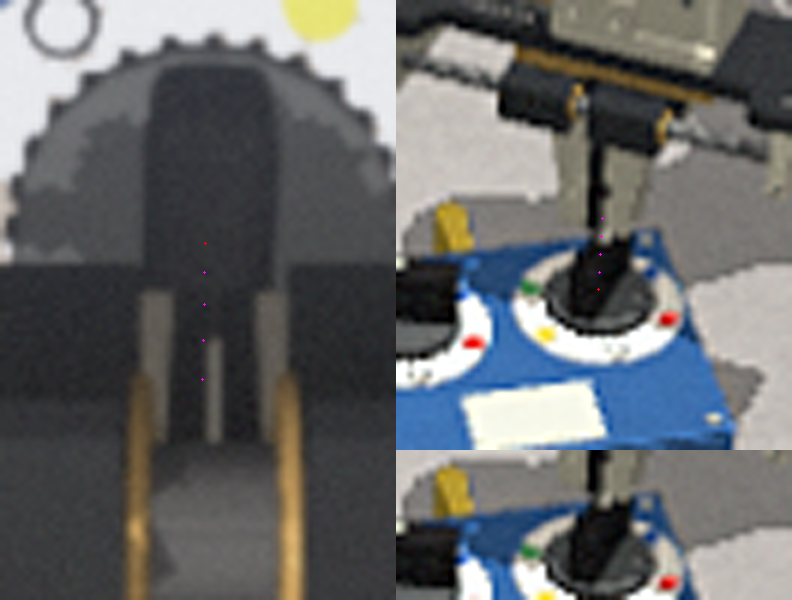

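Picture 10: the shut fingers sit over the bar, and the scene view suggests the whole gripper is higher than reported. I'll cross-check using the dots.

```bash
python3 - <<'E'
from h import *
def dots(C,im,box,tag):
    hsv=cv2.cvtColor(im,cv2.COLOR_BGR2HSV);H,S,V=cv2.split(hsv);u0,v0,u1,v1=map(int,box);m=np.zeros(H.shape,bool);m[max(v0,0):v1,max(u0,0):u1]=1
    for nm,q in (("red",((H<8)|(H>172))&(S>110)),("yel",(H>22)&(H<35)&(S>100)),("grn",(H>40)&(H<85)&(S>80))):
        k,l,st,ce=cv2.connectedComponentsWithStats((q&m).astype(np.uint8))
        for i in range(1,k):
            if st[i,4]>=3: print(tag,nm,st[i,4],np.round(ce[i],1),np.round(toz(C,*ce[i],.095)[:2],4))
C=cal("wrist");im=cv2.imread("pics/c3w.png");p=proj(C,[[.6637,.0469,.1]])[0];dots(C,im,(p[0]-90,p[1]-110,p[0]+160,p[1]+60),"w")
for c,f in(("scene","s"),("top","t")):
    C=cal(c);im=cv2.imread(f"pics/c3{f}.png");p=proj(C,[[.669,.004,.1]])[0];print(p);dots(C,im,(p[0]-45,p[1]-25,p[0]+45,p[1]+25),c)
s=r.get_state();print(s["joints"],s["tcp_pos"])
print(cal("wrist")[2])
E
```

```text
w red 115 [376.6 160.5] [ 0.6862 -0.0095]
w red 90 [278.5 224.4] [0.6753 0.0757]
w yel 109 [443.3 117.3] [ 0.6929 -0.0631]
w yel 98 [338.9 185.1] [0.6821 0.0221]
w grn 85 [361.7 219.3] [0.651  0.0182]
[337.90308967 245.48690047]
scene red 6 [366.  247.5] [0.6746 0.0772]
scene red 6 [333.5 251.7] [ 0.6869 -0.0086]
scene yel 44 [329.8 232.7] [ 0.6098 -0.0138]
scene yel 4 [345.5 250.5] [0.6838 0.0227]
scene yel 4 [313.  254.2] [ 0.6946 -0.0616]
scene grn 5 [342.8 242.6] [0.6523 0.0183]
scene grn 4 [311.  246.2] [ 0.6632 -0.0659]
[315.78401657 146.46520298]
top yel 3 [333.3 140.7] [ 0.6947 -0.0595]
top yel 4 [321.5 170. ] [ 0.5832 -0.0195]
top grn 27 [322.6 165.1] [ 0.6016 -0.0228]
[ 2.08142338e+01  2.30309545e+01 -6.97520684e+00  1.52603987e-03
 -5.99943895e+01  4.26108105e+01] [0.66342256 0.04699758 0.10286889]
[[-4.47789438e-01 -8.62981832e-01 -2.33980719e-01  7.25510824e-01]
 [-8.94138548e-01  4.31911546e-01  1.18189142e-01  1.44925346e-02]
 [-9.36108227e-04  2.62135030e-01 -9.65030751e-01  3.00497824e-01]
 [ 0.00000000e+00  0.00000000e+00  0.00000000e+00  1.00000000e+00]]
```

```bash
python3 - <<'E'
from h import *
C=load("w1.npz");E=C[2];im=cv2.cvtColor(cv2.imread("pics/w2.png"),cv2.COLOR_BGR2GRAY)
# tool frame at that moment
T=np.array([.48567,-.00384,.31684]);t=np.radians(-23.84);X=np.array([np.cos(t),np.sin(t),0]);Y=np.array([np.sin(t),-np.cos(t),0])
for y in(.0178,.03,-.0178,-.03):
    print(y,[np.round(proj(C,T+Y*y+X*x+[0,0,h])[0]).astype(int).tolist() for x in(.0095,-.0095) for h in(0,.019,.03)])
print("cols",list(range(256,300,3)),list(range(346,392,3)))
for v in range(218,280,3): print(v,im[v,256:300:3],im[v,346:392:3])
E
```

```text
0.0178 [[345, 212], [347, 221], [348, 227], [344, 237], [346, 248], [348, 255]]
0.03 [[362, 212], [366, 221], [368, 227], [361, 237], [364, 248], [367, 255]]
-0.0178 [[295, 212], [292, 221], [290, 227], [295, 237], [293, 248], [291, 255]]
-0.03 [[278, 212], [273, 221], [271, 227], [279, 237], [275, 248], [272, 255]]
cols [256, 259, 262, 265, 268, 271, 274, 277, 280, 283, 286, 289, 292, 295, 298] [346, 349, 352, 355, 358, 361, 364, 367, 370, 373, 376, 379, 382, 385, 388, 391]
218 [187 185 190 188 185 183 187 190 185 182 184 189 186 178 189] [127 130 124 126 126 130 127 127 124 125 124 127 128 123 126 177]
221 [190 186 187 184 188 188 186 187 188 183 182 188 186 184 190] [127 124 125 126 125 127 125 125 125 125 124 126 126 128 124 128]
224 [183 183 187 187 186 186 184 183 186 185 184 187 186 186 187] [125 125 131 125 126 127 130 127 129 125 123 126 122 125 129 128]
227 [189 187 192 186 185 184 189 188 178 185 188 186 186 184 185] [125 125 126 127 123 124 128 123 129 126 120 127 126 131 128 126]
230 [180 186 188 187 188 192 189 192 184 183 183 185 184 185 182] [128 123 126 123 121 123 1
[... 1358 characters left out ...]
81 81 81 79 78 79 82] [79 80 77 75 74 79 77 78 75 74 75 73 73 77 77 76]
266 [93 96 93 96 93 95 95 94 94 96 98 99 99 97 94] [96 93 92 93 93 94 97 92 92 92 93 96 93 94 90 92]
269 [ 97  99 101 100 103 104 100  98 101 100 101 100 101 101 102] [101 101 100 102 102 105 102  96  99  99 102  98 100 102  96  96]
272 [108 108 108 109 110 110 111 110 109 110 111 111 111 109 109] [110 112 108 111 110 110 111 111 110 110 107 110 113 109 107  98]
275 [109 110 109 108 110 107 108 109 111 110 111 108 112 109 111] [112 110 109 110 107 108 109 108 110 108 109 109 107 105 106  98]
278 [109 108 109 112 109 111 111 110 112 108 111 110 109 110 107] [109 111 110 109 108 108 110 107 108 107 106 109 108 109 107 108]
```

The finger-edge columns and rows in the wrist picture show the real tips about 25–40 mm short of the reported TCP, which agrees with the scene view and with shutting over the bar. I'll go 2 cm lower, which is safe anywhere in that range.

>>> servo_tool --targets '[{"dx":0,"dy":0,"dz":0,"spin":0,"grip":42},{"dx":0,"dy":0,"dz":0,"spin":0,"grip":42},{"dx":0,"dy":0,"dz":0,"spin":0,"grip":42},{"dx":0,"dy":0,"dz":0,"spin":0,"grip":42},{"dx":0,"dy":0,"dz":0,"spin":0,"grip":42},{"dx":0,"dy":0,"dz":-0.2,"spin":0,"grip":42},{"dx":0,"dy":0,"dz":-0.4,"spin":0,"grip":42},{"dx":0,"dy":0,"dz":-0.6,"spin":0,"grip":42},{"dx":0,"dy":0,"dz":-0.8,"spin":0,"grip":42},{"dx":0,"dy":0,"dz":-1.0,"spin":0,"grip":42}]'

```text
time_s: 7.78
tcp_pos: [0.6633, 0.047, 0.0925]
eef_rot: [180.0, 0.0, -26.6]
contact_force: [0.2, 0.1, 0.2]
gripper_width: 0.0366
```

>>> servo_tool --targets '[{"dx":0,"dy":0,"dz":-0.4,"spin":0,"grip":42},{"dx":0,"dy":0,"dz":-0.8,"spin":0,"grip":42},{"dx":0,"dy":0,"dz":-1.1,"spin":0,"grip":42},{"dx":0,"dy":0,"dz":-1.1,"spin":0,"grip":0},{"dx":0,"dy":0,"dz":-1.1,"spin":0,"grip":0},{"dx":0,"dy":0,"dz":-1.1,"spin":0,"grip":0},{"dx":0,"dy":0,"dz":-1.1,"spin":0,"grip":0},{"dx":0,"dy":0,"dz":-1.1,"spin":0,"grip":0},{"dx":0,"dy":0,"dz":-1.1,"spin":0,"grip":0},{"dx":0,"dy":0,"dz":-1.1,"spin":0,"grip":0}]'

```text
time_s: 8.62
tcp_pos: [0.6639, 0.0476, 0.0821]
eef_rot: [-179.9, -0.0, -26.6]
contact_force: [0.2, 3.2, -1.1]
gripper_width: 0.0136
```

>>> servo_tool --targets '[{"dx":0,"dy":0,"dz":0,"spin":-0.05,"grip":0},{"dx":0,"dy":0,"dz":0,"spin":-0.15,"grip":0},{"dx":0,"dy":0,"dz":0,"spin":-0.27,"grip":0},{"dx":0,"dy":0,"dz":0,"spin":-0.39,"grip":0},{"dx":0,"dy":0,"dz":0,"spin":-0.51,"grip":0},{"dx":0,"dy":0,"dz":0,"spin":-0.63,"grip":0},{"dx":0,"dy":0,"dz":0,"spin":-0.75,"grip":0},{"dx":0,"dy":0,"dz":0,"spin":-0.87,"grip":0},{"dx":0,"dy":0,"dz":0,"spin":-0.99,"grip":0},{"dx":0,"dy":0,"dz":0,"spin":-1.1,"grip":0}]'

```text
time_s: 9.45
tcp_pos: [0.6641, 0.0478, 0.0821]
eef_rot: [-179.9, 0.0, -89.9]
contact_force: [2.8, 4.6, -0.6]
gripper_width: 0.0138
```

>>> servo_tool --targets '[{"dx":0,"dy":0,"dz":0,"spin":-0.1,"grip":0},{"dx":0,"dy":0,"dz":0,"spin":-0.2,"grip":0},{"dx":0,"dy":0,"dz":0,"spin":-0.3,"grip":0},{"dx":0,"dy":0,"dz":0,"spin":-0.36,"grip":0},{"dx":0,"dy":0,"dz":0,"spin":-0.4,"grip":0},{"dx":0,"dy":0,"dz":0,"spin":-0.4,"grip":0},{"dx":0,"dy":0,"dz":0,"spin":-0.4,"grip":0},{"dx":0,"dy":0,"dz":0,"spin":-0.4,"grip":0},{"dx":0,"dy":0,"dz":0,"spin":-0.4,"grip":0},{"dx":0,"dy":0,"dz":0,"spin":-0.4,"grip":0}]'

```text
time_s: 10.28
tcp_pos: [0.6642, 0.0478, 0.0821]
eef_rot: [-179.9, 0.1, -112.4]
contact_force: [3.5, 4.4, -1.0]
gripper_width: 0.0136
```

>>> servo_tool --targets '[{"dx":0,"dy":0,"dz":0,"spin":0,"grip":42},{"dx":0,"dy":0,"dz":0,"spin":0,"grip":42},{"dx":0,"dy":0,"dz":0,"spin":0,"grip":42},{"dx":0,"dy":0,"dz":0,"spin":0,"grip":42},{"dx":0,"dy":0,"dz":1,"spin":0,"grip":42},{"dx":0,"dy":0,"dz":3,"spin":0,"grip":42},{"dx":0,"dy":-0.5,"dz":4.5,"spin":0.05,"grip":42},{"dx":0.4,"dy":-3,"dz":5,"spin":0.13,"grip":42},{"dx":0.8,"dy":-6,"dz":5,"spin":0.2,"grip":42},{"dx":1.1,"dy":-8,"dz":5,"spin":0.227,"grip":42}]'

```text
time_s: 11.12
tcp_pos: [0.6749, -0.0346, 0.1337]
eef_rot: [-179.9, 0.0, -99.2]
contact_force: [-0.1, -0.5, -0.1]
gripper_width: 0.0368
```

>>> servo_tool --targets '[{"dx":0,"dy":-0.6,"dz":0,"spin":0,"grip":42},{"dx":0,"dy":-0.6,"dz":-1,"spin":0,"grip":42},{"dx":0,"dy":-0.6,"dz":-2.6,"spin":0,"grip":42},{"dx":0,"dy":-0.6,"dz":-4.2,"spin":0,"grip":42},{"dx":0,"dy":-0.6,"dz":-5,"spin":0,"grip":42},{"dx":0,"dy":-0.6,"dz":-5,"spin":0,"grip":0},{"dx":0,"dy":-0.6,"dz":-5,"spin":0,"grip":0},{"dx":0,"dy":-0.6,"dz":-5,"spin":0,"grip":0},{"dx":0,"dy":-0.6,"dz":-5,"spin":0,"grip":0},{"dx":0,"dy":-0.6,"dz":-5,"spin":0,"grip":0}]'

```text
time_s: 11.95
tcp_pos: [0.6753, -0.0387, 0.083]
eef_rot: [-179.9, 0.0, -99.5]
contact_force: [0.3, 0.7, 1.3]
gripper_width: 0.0138
```

>>> servo_tool --targets '[{"dx":0,"dy":0,"dz":0,"spin":0.05,"grip":0},{"dx":0,"dy":0,"dz":0,"spin":0.15,"grip":0},{"dx":0,"dy":0,"dz":0,"spin":0.26,"grip":0},{"dx":0,"dy":0,"dz":0,"spin":0.38,"grip":0},{"dx":0,"dy":0,"dz":0,"spin":0.5,"grip":0},{"dx":0,"dy":0,"dz":0,"spin":0.61,"grip":0},{"dx":0,"dy":0,"dz":0,"spin":0.72,"grip":0},{"dx":0,"dy":0,"dz":0,"spin":0.79,"grip":0},{"dx":0,"dy":0,"dz":0,"spin":0.82,"grip":0},{"dx":0,"dy":0,"dz":0,"spin":0.82,"grip":0}]'

```text
time_s: 12.78
tcp_pos: [0.6761, -0.0385, 0.083]
eef_rot: [-179.8, -0.1, -52.4]
contact_force: [3.3, 1.3, 1.0]
gripper_width: 0.0134
```

>>> servo_tool --targets '[{"dx":0,"dy":0,"dz":0,"spin":0,"grip":0},{"dx":0,"dy":0,"dz":0,"spin":0,"grip":42},{"dx":0,"dy":0,"dz":0,"spin":0,"grip":42},{"dx":0,"dy":0,"dz":0,"spin":0,"grip":42},{"dx":0,"dy":0,"dz":0,"spin":0,"grip":42},{"dx":0,"dy":0,"dz":1,"spin":0,"grip":42},{"dx":0,"dy":0,"dz":3,"spin":0,"grip":42},{"dx":-1,"dy":0,"dz":6,"spin":0,"grip":42},{"dx":-3,"dy":0.5,"dz":9,"spin":0,"grip":42},{"dx":-5,"dy":1,"dz":12,"spin":0,"grip":42}]'

```text
time_s: 13.62
tcp_pos: [0.6236, -0.0294, 0.203]
eef_rot: [179.9, 0.0, -52.6]
contact_force: [0.6, 0.3, 0.5]
gripper_width: 0.0369
```

Both dials are turned. Next I go over the pull and check the dial pointers numerically on the way.

>>> servo_tool --targets '[{"dx":-0.5,"dy":0.2,"dz":0,"spin":0.08,"grip":42},{"dx":-1.2,"dy":0.5,"dz":0,"spin":0.2,"grip":42},{"dx":-2,"dy":0.8,"dz":0,"spin":0.32,"grip":42},{"dx":-2.8,"dy":1.1,"dz":0,"spin":0.44,"grip":42},{"dx":-3.6,"dy":1.4,"dz":0,"spin":0.56,"grip":42},{"dx":-4.4,"dy":1.7,"dz":-0.5,"spin":0.68,"grip":42},{"dx":-5,"dy":1.9,"dz":-1,"spin":0.8,"grip":42},{"dx":-5.3,"dy":2,"dz":-2,"spin":0.92,"grip":42},{"dx":-5.4,"dy":2.1,"dz":-3,"spin":1.02,"grip":42},{"dx":-5.4,"dy":2.1,"dz":-4,"spin":1.05,"grip":42}]'

```text
time_s: 14.45
tcp_pos: [0.5701, -0.0079, 0.1626]
eef_rot: [-180.0, -0.1, 8.0]
contact_force: [0.2, 1.0, -0.4]
gripper_width: 0.0371
```

```bash
cat > chk.py <<'E'
from h import *
def dials(tag):
    C=cal("wrist");im=r.capture("wrist");cv2.imwrite(f"pics/{tag}.png",im);S=cv2.cvtColor(im,cv2.COLOR_BGR2HSV)
    for n,c in(("L",(.6637,.0469)),("R",(.6748,-.0387))):
        g=np.arange(-.023,.0231,.0005);X,Y=np.meshgrid(g,g);k=np.hypot(X,Y)<.0225;P=np.c_[c[0]+X[k],c[1]+Y[k],np.full(k.sum(),.131)]
        p=proj(C,P).astype(np.float32);v=cv2.remap(S,p[:,:1],p[:,1:],cv2.INTER_LINEAR)[:,0]
        m=(v[:,2]>150)&(v[:,1]<60);d=P[m,:2]-c
        if m.sum()>10:
            w,V=np.linalg.eigh(np.cov(d.T));e=V[:,1]*np.sign(V[:,1]@d.mean(0));print(n,m.sum(),"mean",d.mean(0)*1e3,"axis deg",np.degrees(np.arctan2(e[1],e[0]))-7.5,"mean deg",np.degrees(np.arctan2(*d.mean(0)[::-1]))-7.5)
        else: print(n,"few",m.sum())
E
python3 - <<'E'
from chk import *
s=r.get_state();print(s["time_s"],s["tcp_pos"],s["eef_rot"]);C=cal("wrist");dials("d1")
im=cv2.imread("pics/d1.png");H,S,V=cv2.split(cv2.cvtColor(im,cv2.COLOR_BGR2HSV))
k,l,st,ce=cv2.connectedComponentsWithStats(((H>22)&(H<35)&(S>110)&(V>90)).astype(np.uint8))
for i in range(1,k):
    if st[i,4]>25: print(st[i],ce[i],toz(C,*ce[i],.06))
E
```

```text
14.45 [ 0.57010858 -0.00793678  0.16255134] [-1.79995051e+02 -5.00863830e-02  7.98153273e+00]
L 1557 mean [6.31053308 9.24341683] axis deg -39.6135067840249 mean deg 48.17842499145961
R 1604 mean [ 7.71165835 -8.18235661] axis deg 34.83091350808479 mean deg -54.19630790781297
[300  66   8   9  59] [303.47457627  70.06779661] [0.68788849 0.02518516 0.06      ]
[300 167  44   4 117] [321.41025641 168.58974359] [ 0.595433   -0.00522516  0.06      ]
[315 172  13  43 437] [321.2791762  193.08924485] [ 0.56948365 -0.00871424  0.06      ]
```

```bash
cat > chk2.py <<'E'
from h import *
def ang(C,im):
    g=cv2.cvtColor(im,cv2.COLOR_BGR2GRAY).astype(np.float32)
    def s(c,t,rr,l):
        P=np.c_[c[0]+rr*np.cos(t)-l*np.sin(t),c[1]+rr*np.sin(t)+l*np.cos(t),np.full(len(rr),.131)];p=proj(C,P).astype(np.float32)
        return cv2.remap(g,p[:,:1],p[:,1:],1).ravel()
    rr=np.linspace(.004,.019,30)
    for n,c in(("L",(.6637,.0469)),("R",(.6748,-.0387))):
        A=np.radians(np.arange(-180,180,1.));f=[]
        for t in A:
            best=max((s(c,t,rr,l).mean()-.5*s(c,t,rr,l+.0045).mean()-.5*s(c,t,rr,l-.0045).mean()-.3*s(c,t+np.pi,rr,l).mean()) for l in(-.002,-.001,0,.001,.002)); f.append(best)
        i=np.argsort(f)[::-1][:4];print(n,np.degrees(A[i])-7.5,np.array(f)[i])
E
python3 - <<'E'
from chk2 import *
ang(load("w1.npz"),cv2.imread("pics/w2.png")); ang(cal("wrist"),cv2.imread("pics/d1.png"))
E
```

```text
L [145.5 144.5 146.5 140.5] [132.90121 132.79922 131.87735 131.22647]
R [-107.5 -108.5 -106.5 -111.5] [143.79443 142.98335 142.87485 142.39682]
L [60.5 55.5 59.5 61.5] [141.47064 141.39577 141.37407 141.22003]
R [-59.5 -60.5 -63.5 -64.5] [147.45724 147.26414 147.18788 147.04903]
```

The pointers read about +60° and −60°, so the code is set. Now I grip the pull.

>>> servo_tool --targets '[{"dx":0,"dy":-0.05,"dz":-1.5,"spin":-0.008,"grip":42},{"dx":0,"dy":-0.1,"dz":-4,"spin":-0.008,"grip":42},{"dx":0,"dy":-0.1,"dz":-7,"spin":-0.008,"grip":42},{"dx":0,"dy":-0.1,"dz":-10,"spin":-0.008,"grip":42},{"dx":0,"dy":-0.1,"dz":-12.5,"spin":-0.008,"grip":42},{"dx":0,"dy":-0.1,"dz":-14,"spin":-0.008,"grip":42},{"dx":0,"dy":-0.1,"dz":-15,"spin":-0.008,"grip":42},{"dx":0,"dy":-0.1,"dz":-15.7,"spin":-0.008,"grip":42},{"dx":0,"dy":-0.1,"dz":-16,"spin":-0.008,"grip":30},{"dx":0,"dy":-0.1,"dz":-16,"spin":-0.008,"grip":20}]'

```text
time_s: 15.33
tcp_pos: [0.5707, -0.009, 0.0021]
eef_rot: [180.0, -0.0, 7.2]
contact_force: [0.1, 0.9, -1.1]
gripper_width: 0.0283
```

>>> servo_tool --targets '[{"dx":0,"dy":0,"dz":0,"spin":0,"grip":0},{"dx":0,"dy":0,"dz":0,"spin":0,"grip":0},{"dx":0,"dy":0,"dz":0,"spin":0,"grip":0},{"dx":0,"dy":0,"dz":0,"spin":0,"grip":0},{"dx":0,"dy":0,"dz":0,"spin":0,"grip":0},{"dx":-0.1,"dy":0,"dz":0,"spin":0,"grip":0},{"dx":-0.2,"dy":-0.03,"dz":0,"spin":0,"grip":0},{"dx":-0.4,"dy":-0.05,"dz":0,"spin":0,"grip":0},{"dx":-0.7,"dy":-0.09,"dz":0,"spin":0,"grip":0},{"dx":-1,"dy":-0.13,"dz":0,"spin":0,"grip":0}]' --squeeze 30

```text
time_s: 16.17
tcp_pos: [0.5628, -0.0097, 0.0029]
eef_rot: [-180.0, -0.3, 7.2]
contact_force: [5.2, 0.7, 4.2]
gripper_width: 0.0115
```

>>> servo_tool --targets '[{"dx":-0.7,"dy":-0.09,"dz":0,"spin":0,"grip":0},{"dx":-1.8,"dy":-0.24,"dz":0,"spin":0,"grip":0},{"dx":-3.2,"dy":-0.42,"dz":0,"spin":0,"grip":0},{"dx":-4.8,"dy":-0.63,"dz":0,"spin":0,"grip":0},{"dx":-6.5,"dy":-0.86,"dz":0,"spin":0,"grip":0},{"dx":-8.2,"dy":-1.08,"dz":0,"spin":0,"grip":0},{"dx":-9.9,"dy":-1.3,"dz":0,"spin":0,"grip":0},{"dx":-11.5,"dy":-1.51,"dz":0,"spin":0,"grip":0},{"dx":-12.8,"dy":-1.68,"dz":0,"spin":0,"grip":0},{"dx":-13.5,"dy":-1.78,"dz":0,"spin":0,"grip":0}]'

```text
time_s: 17.0
tcp_pos: [0.4264, -0.0276, 0.0028]
eef_rot: [-180.0, -0.2, 7.2]
contact_force: [5.5, 1.1, 3.7]
gripper_width: 0.0116
```

>>> servo_tool --targets '[{"dx":0,"dy":0,"dz":0,"spin":0,"grip":0},{"dx":0,"dy":0,"dz":0,"spin":0,"grip":50},{"dx":0,"dy":0,"dz":0,"spin":0,"grip":50},{"dx":0,"dy":0,"dz":0,"spin":0,"grip":50},{"dx":0,"dy":0,"dz":0,"spin":0,"grip":50},{"dx":0,"dy":0,"dz":1,"spin":0,"grip":50},{"dx":0,"dy":0,"dz":3.5,"spin":0,"grip":50},{"dx":0,"dy":0,"dz":7,"spin":0,"grip":50},{"dx":0,"dy":0,"dz":10.5,"spin":-0.05,"grip":50},{"dx":0,"dy":0,"dz":14,"spin":-0.1,"grip":50}]'

```text
time_s: 17.83
tcp_pos: [0.4245, -0.0285, 0.143]
eef_rot: [180.0, 0.1, 1.3]
contact_force: [0.8, 0.4, -0.4]
gripper_width: 0.044
```

```bash
python3 - <<'E'
from h import *
s=r.get_state();print(s["time_s"],s["tcp_pos"],s["eef_rot"])
C=cal("wrist");np.savez("w4.npz",K=C[0],k=C[1],E=C[2]);im=r.capture("wrist");cv2.imwrite("pics/w4.png",im);H,S,V=cv2.split(cv2.cvtColor(im,cv2.COLOR_BGR2HSV))
k,l,st,ce=cv2.connectedComponentsWithStats(((H>22)&(H<35)&(S>110)&(V>90)).astype(np.uint8))
for i in range(1,k):
    if st[i,4]>40: print(st[i],ce[i],toz(C,*ce[i],.072), toz(C,*ce[i],.06), cv2.minAreaRect(np.argwhere(l==i)[:,::-1].astype(np.float32)))
E
```

```text
17.8333 [ 0.42447713 -0.02848262  0.14298057] [1.79966897e+02 1.09841551e-01 1.30569790e+00]
[ 241   79  137   29 1976] [309.66447368  93.06072874] [ 0.52087714 -0.01699783  0.072     ] [ 0.52206087 -0.01652257  0.06      ] ((309.493896484375, 93.94512939453125), (17.44818115234375, 137.04551696777344), 83.6598129272461)
[296 168  46   8 154] [318.67532468 171.62987013] [ 0.45153271 -0.02629947  0.072     ] [ 0.44961675 -0.02623999  0.06      ] ((318.4752502441406, 171.75247192382812), (3.5821340084075928, 45.373695373535156), 84.2894058227539)
[313 175  17  44 496] [320.56451613 197.26814516] [ 0.42689433 -0.02859887  0.072     ] [ 0.42387703 -0.02864217  0.06      ] ((321.1354064941406, 196.4369354248047), (43.37755584716797, 14.200325012207031), 86.8201675415039)
```

```bash
python3 - <<'E'
from ov import *
C=load("w4.npz");im=cv2.imread("pics/w4.png")
x,fv=fitstack(C,im,[.5206,-.0165,.131],z=.042);print(x,np.degrees(x[2]),fv)
overlay(C,im,x,"pics/z4.png",(220,10,410,200),[(.042,.138,.116,.0225),(.034,.150,.128,.026)])
# stack refit w/ w2 for same routine
E
```

```text
[ 0.51991416 -0.01664127  0.12764023] 7.313246650123755 -38.04072189331055
```

View pics/z4.png

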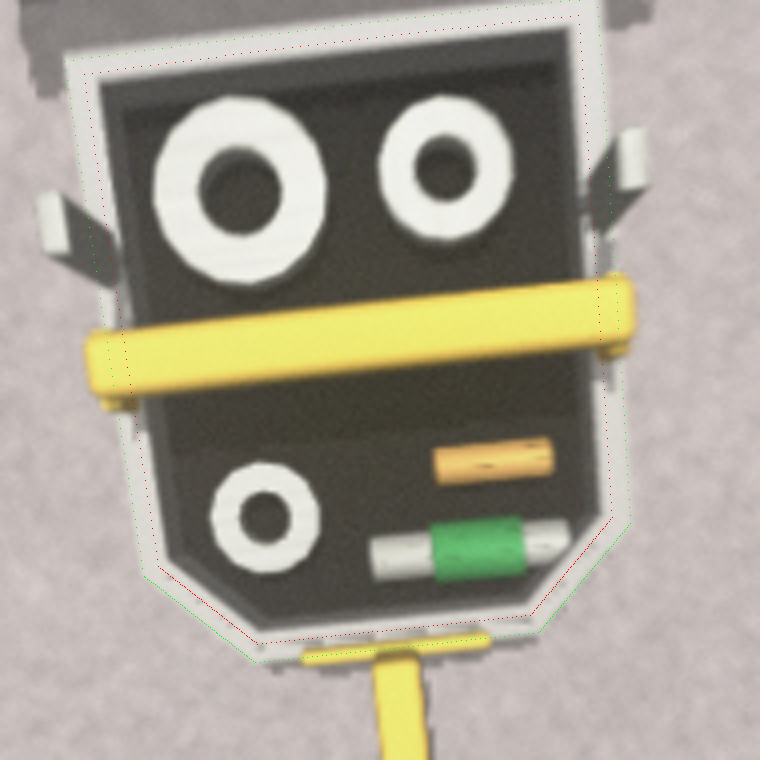

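Picture 11: the outline fits the drawn-out tray, at (0.520,−0.0166) with yaw 7.3°. It stands clear of the locker with the bar free. Now to the bar.

>>> servo_tool --targets '[{"dx":0.6,"dy":0.1,"dz":0,"spin":-0.08,"grip":45},{"dx":1.8,"dy":0.3,"dz":0,"spin":-0.2,"grip":40},{"dx":3,"dy":0.4,"dz":0,"spin":-0.32,"grip":40},{"dx":4.2,"dy":0.6,"dz":0,"spin":-0.44,"grip":40},{"dx":5.4,"dy":0.8,"dz":0,"spin":-0.56,"grip":40},{"dx":6.6,"dy":0.9,"dz":0,"spin":-0.68,"grip":40},{"dx":7.8,"dy":1,"dz":0,"spin":-0.8,"grip":40},{"dx":8.8,"dy":1.1,"dz":0,"spin":-0.92,"grip":40},{"dx":9.3,"dy":1.15,"dz":0,"spin":-1.04,"grip":40},{"dx":9.5,"dy":1.2,"dz":0,"spin":-1.16,"grip":40}]'

```text
time_s: 18.72
tcp_pos: [0.5207, -0.0162, 0.1408]
eef_rot: [179.9, 0.0, -65.4]
contact_force: [0.2, -0.5, -0.0]
gripper_width: 0.0349
```

>>> servo_tool --targets '[{"dx":0,"dy":0,"dz":0,"spin":-0.1,"grip":40},{"dx":0,"dy":0,"dz":0,"spin":-0.2,"grip":40},{"dx":0,"dy":0,"dz":-0.5,"spin":-0.28,"grip":40},{"dx":0,"dy":0,"dz":-1.5,"spin":-0.31,"grip":40},{"dx":0,"dy":0,"dz":-3,"spin":-0.31,"grip":40},{"dx":0,"dy":0,"dz":-4.2,"spin":-0.31,"grip":40},{"dx":0,"dy":0,"dz":-5,"spin":-0.31,"grip":40},{"dx":0,"dy":0,"dz":-5,"spin":-0.31,"grip":40},{"dx":0,"dy":0,"dz":-5,"spin":-0.31,"grip":40},{"dx":0,"dy":0,"dz":-5,"spin":-0.31,"grip":40}]'

```text
time_s: 19.55
tcp_pos: [0.5208, -0.0161, 0.0923]
eef_rot: [-180.0, -0.0, -82.8]
contact_force: [-0.3, 0.5, 0.4]
gripper_width: 0.0354
```

```bash
python3 - <<'E'
from h import *
s=r.get_state();print(s["time_s"],s["tcp_pos"],s["eef_rot"],s["contact_force"])
E
```

```text
19.55 [ 0.52083247 -0.01607266  0.09232583] [-1.79976116e+02 -8.11828045e-03 -8.27736479e+01] [-0.3107062   0.49509105  0.44334529]
```

>>> servo_tool --targets '[{"dx":-0.1,"dy":0,"dz":-1.2,"spin":0,"grip":40},{"dx":-0.1,"dy":0,"dz":-3.2,"spin":0,"grip":40},{"dx":-0.1,"dy":0,"dz":-5.2,"spin":0,"grip":40},{"dx":-0.1,"dy":0,"dz":-6.5,"spin":0,"grip":40},{"dx":-0.1,"dy":0,"dz":-7.1,"spin":0,"grip":40},{"dx":-0.1,"dy":0,"dz":-7.4,"spin":0,"grip":40},{"dx":-0.1,"dy":0,"dz":-7.6,"spin":0,"grip":40},{"dx":-0.1,"dy":0,"dz":-7.7,"spin":0,"grip":40},{"dx":-0.1,"dy":0,"dz":-7.7,"spin":0,"grip":40},{"dx":-0.1,"dy":0,"dz":-7.7,"spin":0,"grip":40}]'

```text
time_s: 20.38
tcp_pos: [0.52, -0.0159, 0.0156]
eef_rot: [-179.9, 0.0, -82.8]
contact_force: [-1.0, 0.2, -0.3]
gripper_width: 0.0353
```

>>> servo_tool --targets '[{"dx":0,"dy":0,"dz":0,"spin":0,"grip":0},{"dx":0,"dy":0,"dz":0,"spin":0,"grip":0},{"dx":0,"dy":0,"dz":0,"spin":0,"grip":0},{"dx":0,"dy":0,"dz":0,"spin":0,"grip":0},{"dx":0,"dy":0,"dz":0,"spin":0,"grip":0},{"dx":0,"dy":0,"dz":0,"spin":0,"grip":0},{"dx":0,"dy":0,"dz":0,"spin":0,"grip":0},{"dx":0,"dy":0,"dz":0.2,"spin":0,"grip":0},{"dx":0,"dy":0,"dz":0.6,"spin":0,"grip":0},{"dx":0,"dy":0,"dz":1,"spin":0,"grip":0}]' --squeeze 45

```text
time_s: 21.22
tcp_pos: [0.518, -0.0164, 0.0243]
eef_rot: [179.8, -0.0, -82.8]
contact_force: [0.2, -1.0, -5.6]
gripper_width: 0.0134
```

>>> servo_tool --targets '[{"dx":0,"dy":0,"dz":0.7,"spin":0,"grip":0},{"dx":0,"dy":0,"dz":1.8,"spin":0,"grip":0},{"dx":0,"dy":0,"dz":3.1,"spin":0,"grip":0},{"dx":0,"dy":0,"dz":4.5,"spin":0,"grip":0},{"dx":0,"dy":0,"dz":5.9,"spin":0,"grip":0},{"dx":0,"dy":0,"dz":7.3,"spin":0,"grip":0},{"dx":0,"dy":-0.4,"dz":8.7,"spin":0,"grip":0},{"dx":0,"dy":-1.2,"dz":9.9,"spin":0,"grip":0},{"dx":0,"dy":-2.4,"dz":10.6,"spin":0,"grip":0},{"dx":0,"dy":-4,"dz":11,"spin":0,"grip":0}]'

```text
time_s: 22.05
tcp_pos: [0.5197, -0.0563, 0.1362]
eef_rot: [-179.9, 0.0, -82.7]
contact_force: [0.1, -0.3, -5.8]
gripper_width: 0.0137
```

>>> servo_tool --targets '[{"dx":0,"dy":-1.9,"dz":0,"spin":-0.02,"grip":0},{"dx":-0.1,"dy":-4,"dz":0,"spin":-0.06,"grip":0},{"dx":-0.2,"dy":-6.3,"dz":0,"spin":-0.11,"grip":0},{"dx":-0.3,"dy":-8.7,"dz":0,"spin":-0.17,"grip":0},{"dx":-0.4,"dy":-11.1,"dz":0,"spin":-0.23,"grip":0},{"dx":-0.5,"dy":-13.5,"dz":0,"spin":-0.29,"grip":0},{"dx":-0.6,"dy":-15.9,"dz":0,"spin":-0.35,"grip":0},{"dx":-0.7,"dy":-18.2,"dz":0,"spin":-0.41,"grip":0},{"dx":-0.8,"dy":-20.2,"dz":0,"spin":-0.45,"grip":0},{"dx":-0.9,"dy":-22,"dz":0,"spin":-0.47,"grip":0}]'

```text
time_s: 22.88
tcp_pos: [0.5093, -0.2778, 0.1345]
eef_rot: [179.9, -0.0, -109.9]
contact_force: [-0.1, 0.0, -5.5]
gripper_width: 0.0136
```

>>> servo_tool --targets '[{"dx":0,"dy":-1.4,"dz":0,"spin":-0.006,"grip":0},{"dx":0,"dy":-2.5,"dz":0,"spin":-0.006,"grip":0},{"dx":0,"dy":-3.3,"dz":0,"spin":-0.006,"grip":0},{"dx":0,"dy":-3.8,"dz":0,"spin":-0.006,"grip":0},{"dx":0,"dy":-4.1,"dz":0,"spin":-0.006,"grip":0},{"dx":0,"dy":-4.1,"dz":0,"spin":-0.006,"grip":0},{"dx":0,"dy":-4.1,"dz":0,"spin":-0.006,"grip":0},{"dx":0,"dy":-4.1,"dz":0,"spin":-0.006,"grip":0},{"dx":0,"dy":-4.1,"dz":0,"spin":-0.006,"grip":0},{"dx":0,"dy":-4.1,"dz":0,"spin":-0.006,"grip":0}]'

```text
time_s: 23.72
tcp_pos: [0.5106, -0.3166, 0.135]
eef_rot: [-180.0, 0.0, -110.0]
contact_force: [0.3, -0.6, -4.9]
gripper_width: 0.0135
```

```bash
python3 - <<'E'
from h import *
a=[]
for c in("wrist","scene","top"):
    C=cal(c);np.savez(f"p_{c}.npz",K=C[0],k=C[1],E=C[2]);im=r.capture(c);cv2.imwrite(f"pics/p_{c}.png",im);s=r.get_state();a.append(s["tcp_pos"])
print(s["time_s"],np.round(a,4),s["eef_rot"],s["contact_force"],s["gripper_width"])
print([(round(d["p"],2),d["extent"]) for d in r.cut_out("gauge_tray","scene")],[(round(d["p"],2),d["extent"]) for d in r.cut_out("collet_tray","wrist")])
E
```

```text
23.8667 [[ 0.5106 -0.3167  0.135 ]
 [ 0.5106 -0.3168  0.135 ]
 [ 0.5105 -0.3169  0.1349]] [-1.79997089e+02  3.07735713e-03 -1.10034532e+02] [-0.16690623  0.51494412 -5.26023399] 0.013369884253730062
[(0.55, [185.6, 166.9, 250.2, 226.3])] [(0.65, [243.7, 133.1, 378.2, 136.2]), (0.52, [95.3, 71.1, 221.9, 155.4])]
```

>>> servo_tool --targets '[{"dx":-0.1,"dy":0,"dz":-0.3,"spin":0,"grip":0},{"dx":-0.1,"dy":0,"dz":-0.9,"spin":0,"grip":0},{"dx":-0.1,"dy":0,"dz":-1.6,"spin":0,"grip":0},{"dx":-0.1,"dy":0,"dz":-2.3,"spin":0,"grip":0},{"dx":-0.1,"dy":0,"dz":-3,"spin":0,"grip":0},{"dx":-0.1,"dy":0,"dz":-3.5,"spin":0,"grip":0},{"dx":-0.1,"dy":0,"dz":-3.8,"spin":0,"grip":0},{"dx":-0.1,"dy":0,"dz":-4,"spin":0,"grip":0},{"dx":-0.1,"dy":0,"dz":-4,"spin":0,"grip":0},{"dx":-0.1,"dy":0,"dz":-4,"spin":0,"grip":0}]'

```text
time_s: 24.8
tcp_pos: [0.5096, -0.3172, 0.095]
eef_rot: [-180.0, -0.0, -110.1]
contact_force: [0.2, 0.1, -5.5]
gripper_width: 0.0141
```

>>> servo_tool --targets '[{"dx":0,"dy":0,"dz":-0.05,"spin":0,"grip":0},{"dx":0,"dy":0,"dz":-0.1,"spin":0,"grip":0},{"dx":0,"dy":0,"dz":-0.15,"spin":0,"grip":0},{"dx":0,"dy":0,"dz":-0.2,"spin":0,"grip":0},{"dx":0,"dy":0,"dz":-0.25,"spin":0,"grip":0},{"dx":0,"dy":0,"dz":-0.3,"spin":0,"grip":0},{"dx":0,"dy":0,"dz":-0.35,"spin":0,"grip":0},{"dx":0,"dy":0,"dz":-0.4,"spin":0,"grip":0},{"dx":0,"dy":0,"dz":-0.45,"spin":0,"grip":0},{"dx":0,"dy":0,"dz":-0.5,"spin":0,"grip":0}]'

```text
time_s: 25.63
tcp_pos: [0.5094, -0.3171, 0.0898]
eef_rot: [-180.0, -0.0, -110.1]
contact_force: [-0.8, 0.8, -5.2]
gripper_width: 0.0137
```

>>> servo_tool --targets '[{"dx":0,"dy":0,"dz":-0.05,"spin":0,"grip":0},{"dx":0,"dy":0,"dz":-0.1,"spin":0,"grip":0},{"dx":0,"dy":0,"dz":-0.15,"spin":0,"grip":0},{"dx":0,"dy":0,"dz":-0.2,"spin":0,"grip":0},{"dx":0,"dy":0,"dz":-0.25,"spin":0,"grip":0},{"dx":0,"dy":0,"dz":-0.3,"spin":0,"grip":0},{"dx":0,"dy":0,"dz":-0.35,"spin":0,"grip":0},{"dx":0,"dy":0,"dz":-0.4,"spin":0,"grip":0},{"dx":0,"dy":0,"dz":-0.45,"spin":0,"grip":0},{"dx":0,"dy":0,"dz":-0.5,"spin":0,"grip":0}]'

```text
time_s: 26.47
tcp_pos: [0.5094, -0.3171, 0.0848]
eef_rot: [180.0, -0.0, -110.1]
contact_force: [-0.7, 0.1, -5.5]
gripper_width: 0.0137
```

>>> servo_tool --targets '[{"dx":0,"dy":0,"dz":-0.03,"spin":0,"grip":0},{"dx":0,"dy":0,"dz":-0.06,"spin":0,"grip":0},{"dx":0,"dy":0,"dz":-0.09,"spin":0,"grip":0},{"dx":0,"dy":0,"dz":-0.12,"spin":0,"grip":0},{"dx":0,"dy":0,"dz":-0.15,"spin":0,"grip":0},{"dx":0,"dy":0,"dz":-0.15,"spin":0,"grip":0},{"dx":0,"dy":0,"dz":-0.15,"spin":0,"grip":0},{"dx":0,"dy":0,"dz":-0.15,"spin":0,"grip":0},{"dx":0,"dy":0,"dz":-0.15,"spin":0,"grip":0},{"dx":0,"dy":0,"dz":-0.15,"spin":0,"grip":0}]'

```text
time_s: 27.3
tcp_pos: [0.5094, -0.3171, 0.0834]
eef_rot: [-180.0, -0.0, -110.1]
contact_force: [0.0, -0.8, -5.9]
gripper_width: 0.0133
```

>>> servo_tool --targets '[{"dx":0,"dy":0,"dz":-0.02,"spin":0,"grip":0},{"dx":0,"dy":0,"dz":-0.04,"spin":0,"grip":0},{"dx":0,"dy":0,"dz":-0.06,"spin":0,"grip":0},{"dx":0,"dy":0,"dz":-0.08,"spin":0,"grip":0},{"dx":0,"dy":0,"dz":-0.1,"spin":0,"grip":0},{"dx":0,"dy":0,"dz":-0.1,"spin":0,"grip":0},{"dx":0,"dy":0,"dz":-0.1,"spin":0,"grip":0},{"dx":0,"dy":0,"dz":-0.1,"spin":0,"grip":0},{"dx":0,"dy":0,"dz":-0.1,"spin":0,"grip":0},{"dx":0,"dy":0,"dz":-0.1,"spin":0,"grip":0}]'

```text
time_s: 28.13
tcp_pos: [0.5095, -0.3172, 0.0831]
eef_rot: [-180.0, -0.0, -110.0]
contact_force: [-3.8, 3.2, 5.7]
gripper_width: 0.0135
```

Contact came at the expected home height, since the rim alone would have stopped it 8 mm higher. Now I release.

>>> servo_tool --targets '[{"dx":0,"dy":0,"dz":0,"spin":0,"grip":0},{"dx":0,"dy":0,"dz":0,"spin":0,"grip":38},{"dx":0,"dy":0,"dz":0,"spin":0,"grip":38},{"dx":0,"dy":0,"dz":0,"spin":0,"grip":38},{"dx":0,"dy":0,"dz":0,"spin":0,"grip":38},{"dx":0,"dy":0,"dz":0.5,"spin":0,"grip":38},{"dx":0,"dy":0,"dz":2,"spin":0,"grip":38},{"dx":0,"dy":0,"dz":4.5,"spin":0,"grip":38},{"dx":0,"dy":0,"dz":8,"spin":0,"grip":38},{"dx":0,"dy":0,"dz":11.5,"spin":0,"grip":38}]'

```text
time_s: 28.97
tcp_pos: [0.5088, -0.317, 0.1983]
eef_rot: [179.9, -0.0, -110.1]
contact_force: [1.3, 0.4, 0.6]
gripper_width: 0.0337
```

>>> servo_tool --targets '[{"dx":-0.6,"dy":1,"dz":1.5,"spin":0.1,"grip":38},{"dx":-1.6,"dy":3,"dz":3,"spin":0.22,"grip":38},{"dx":-2.8,"dy":6,"dz":4,"spin":0.34,"grip":38},{"dx":-4,"dy":9,"dz":5,"spin":0.46,"grip":38},{"dx":-5.2,"dy":12,"dz":6,"spin":0.58,"grip":38},{"dx":-6,"dy":15,"dz":7,"spin":0.7,"grip":38},{"dx":-6.5,"dy":18,"dz":8,"spin":0.82,"grip":38},{"dx":-6.5,"dy":20.5,"dz":9,"spin":0.94,"grip":38},{"dx":-6.5,"dy":22.5,"dz":9.5,"spin":1.06,"grip":38},{"dx":-6.5,"dy":24,"dz":10,"spin":1.18,"grip":38}]'

```text
time_s: 29.8
tcp_pos: [0.4444, -0.0755, 0.2988]
eef_rot: [-179.9, -0.1, -42.0]
contact_force: [-0.5, 0.9, -0.1]
gripper_width: 0.0334
```

```bash
python3 - <<'E'
from ov import *
from chk2 import ang
s=r.get_state();print(s["time_s"],s["tcp_pos"],s["eef_rot"],s["contact_force"])
C=cal("wrist");im=r.capture("wrist");cv2.imwrite("pics/f_w.png",im);ang(C,im)
for z in(.110,.118):
    x,fv=fitstack(C,im,[.5093,-.3175,-.35],z=z);print(z,x,np.degrees(x[2]),fv)
x,_=fitstack(C,im,[.5093,-.3175,-.35],z=.110);p=proj(C,[.5093,-.3175,.1])[0];print(p)
C2=cal("scene");sc=r.capture("scene");cv2.imwrite("pics/f_s.png",sc)
q=proj(C2,[.5093,-.3175,.08])[0].astype(int)
a=cv2.resize(sc[130:330,160:480],(576,360),interpolation=2);b=cv2.resize(sc[q[1]-40:q[1]+40,q[0]-45:q[0]+45],(270,240),interpolation=2)
w=cv2.resize(im[:250],(512,200),interpolation=3)
o=np.zeros((600,800,3),np.uint8);o[:360,:576]=a
u0,v0=int(max(p[0]-80,0)),int(max(p[1]-70,0));c=cv2.resize(im[v0:v0+140,u0:u0+160],(274,240),interpolation=2);o[360:,:274]=c;o[360:,280:550]=b;o[360:560,550:]=cv2.resize(im,(250,200))
cv2.imwrite("pics/f.png",o)
E
```

```text
29.8 [ 0.44441766 -0.0755257   0.29875852] [-1.79885249e+02 -7.44605523e-02 -4.20362874e+01] [-0.45022198  0.85378227 -0.07031414]
L [62.5 63.5 61.5 67.5] [60.45111  60.045063 59.63266  58.199066]
R [-60.5 -61.5 -59.5 -57.5] [70.42006  70.241974 68.73079  68.662834]
0.11 [ 0.50957239 -0.31625564 -0.34080369] -19.526613231022438 -26.98702049255371
0.118 [ 0.51077515 -0.31318492 -0.34253129] -19.625597044559758 -27.464271545410156
[431.04943388   9.86008788]
```

View pics/f.png

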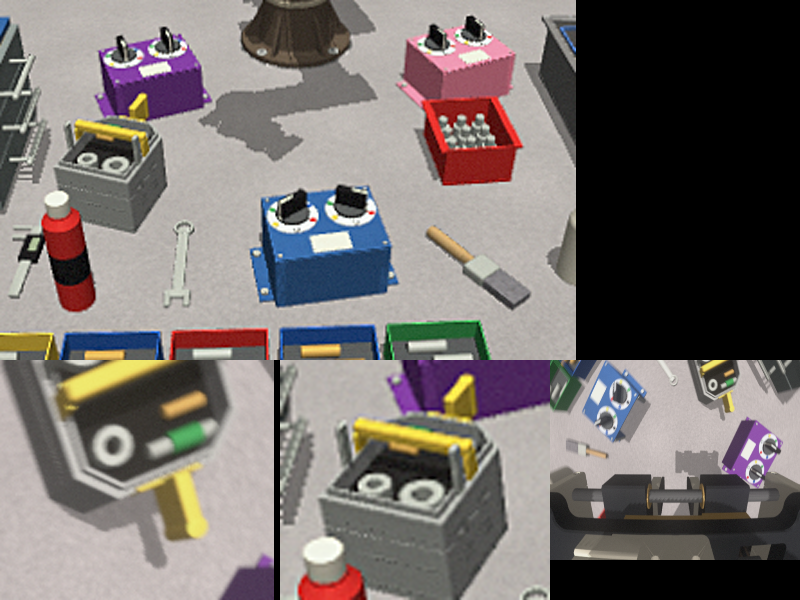

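```bash
python3 -c "
from plant import r
print(r.close_job())"
```

```text
the job is handed in; nothing more can be done
None
```

The job is handed in, finished at about 30 s of the 67 s allowed. Both dials are on the code, and the gauge tray was drawn out, released, carried by its bar and set on the stack.

**Last checks**
- **Dials:** the pointers read about +62° on the left (60° when first checked) and −60° on the right, against ±60° for the code.
- **Tray seating:** contact came at the computed home height, about 8 mm below where the rim alone would have stopped it. The final views show three flush layers with chamfers over chamfers. The outline fit at home height is within about 1.5 mm and 0.5° of the stack, though only part of the tray was in view for it.
- **Bystanders:** the ones in view in the last scene picture (bin, can, wrench, brush, caliper) look unmoved; the bottle was only half in that crop and I did not measure any of them. The pink and purple lockers were left alone.

**What went wrong or disagreed**
- **First moves refused:** the first two move calls lacked some keys, and I resent them.
- **Finger length:** the fingers shut above the left dial at first. The pictures showed the real tips about 3 cm short of the reported TCP, so I lowered every later grasp to match. That disagreement with the given TCP definition was never explained.
- **Stack yaw:** my first fit had the wrong sign, and the picture overlay caught it before any move.
- **Picture count:** I viewed 12 pictures, the maximum, rather than the planned 8.

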